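Lay the loose eggs in the egg tray

TASK

Two eggs are lying loose on the worktop, where they could roll off. Lay each of them in one of the two empty dimples of the grey egg tray, on its side and lengthwise along its dimple; lower it into the dimple in your grip and let go there instead of dropping it, and do not press it hard into the tray. Leave the egg that is already in the tray, and the salt, pepper, mug and timer, where they are.

Things in the scene. Friction and masses are not known exactly. Their poses are not given: they have to be found in the camera images.
- egg_a_center (a point): brown hen's egg, 57 mm long, 44 mm in diameter at the middle, 60 g, smooth and firm; one of the two loose eggs, lying on its side on the worktop (centre 22 mm above it), free to roll; the point is the egg's centre; the point's x axis runs along the egg's length (blunt end towards +x)
- egg_b_center (a point): brown hen's egg, 57 mm long, 44 mm in diameter at the middle, 60 g, smooth and firm; the other loose egg, lying on its side on the worktop, free to roll; the point is the egg's centre; the point's x axis runs along the egg's length (blunt end towards +x)
- egg_c_center (a point): brown hen's egg, 57 mm long, 44 mm in diameter at the middle, 60 g, smooth and firm; the egg that already lies in the tray, in dimple2; it stays there; the point is the egg's centre; the point's x axis runs along the egg's length (blunt end towards +x)
- tray: grey stoneware egg tray, 246 mm long, 78 mm wide, 24 mm high, heavy (it does not shift), standing on the worktop with three oval dimples in a row, 78 mm apart centre to centre. Origin: centre of its underside. x axis: along the row, y across it, z up. Each dimple is 49 mm long (along the tray's x) and 38 mm wide at the mouth and 10 mm deep, with sloping sides on which an egg centres itself.
- dimple0 (a point): empty dimple at the robot's end of the tray (tray x = -78 mm). The point is where the centre of a seated egg lies: over the dimple's middle, 37 mm above the worktop; axes as the tray's
- dimple1 (a point): empty dimple in the middle of the tray (tray x = 0). The point is where the centre of a seated egg lies, 37 mm above the worktop; axes as the tray's
- dimple2 (a point): dimple at the far end of the tray (tray x = +78 mm), which holds egg_c. The point is where the centre of the seated egg lies; axes as the tray's
- salt: glass salt shaker with a grey domed top, 44 mm in diameter, 90 mm tall, standing beside the loose eggs, to be left alone; origin: centre of its underside. (To the right of this worktop is the range, with a hood some 0.6 m above it: keep a tall arm out from under the hood)
- pepper: dark wooden pepper mill, 58 mm in diameter, 130 mm tall, behind the eggs, to be left alone; origin: centre of its underside
- mug: cream mug, 63 mm in diameter, 50 mm tall, with a handle, behind the tray, to be left alone; origin: centre of its underside
- timer: round kitchen timer with a red upper half, 66 mm in diameter, 56 mm tall, near the back, to be left alone; origin: centre of its underside
Not all that is in view belongs to the job. What is shaped like the part that bears egg_a_center but purple or yellow is not meant.

How it is judged:
By the outcome, as a careful person would: the job done as asked, in the order asked, and still so for the second after the job is handed in, with the robot touching nothing.
It also fails if it takes over 54 s, if anything falls off the work surface, if the arm or the gripper's body presses on something with over 40 N, if the wrist force passes 120 N, or if a joint passes its speed limit or range.

ROBOT

A 7-joint arm with a two-finger parallel gripper is mounted at the origin on a cart in front of the work surface, level with it; the furniture and walls round the work are solid. World frame = base frame: x ahead of the robot, y to its left, z up, the work surface at z = 0. Lengths are in m, angles in rad, forces in N, time in s.
With the tool pointing down it reaches from about 0.4 to 0.85 m from the base axis. Payload 6.9 kg.
Tool frame: the origin (TCP) lies at the very end of the fingers, on their centre line; the grasp point (between the pads) lies 19 mm behind it; z points along the fingers, y is the line along which they close (so a half turn about z gives the same grasp; the last joint's range is limited). The gripper opens to 85 mm and grips with 20 to 120 N. Pads are 22 mm wide; open, the fingers measure 114 mm over their backs; the gripper's body (76 mm by 85 mm) begins 54 mm behind the grasp point. The pads swing forward as they close: fully open they stand 13 mm farther back than shut.
Start: joints at [1.371, 0.507, -0.238, 1.5, 0.126, 1.149, -0.155], TCP at [0.188, -0.596, 0.231] pointing down, gripper open.
Joint ranges: [-3.08, 3.08], [-0.24, 2.05], [-1.43, 1.35], [0, 2.5], [-1.52, 4.66], [0.17, 1.96], [-2.89, 2.89]. Speed limits (rad/s): [2.39, 2.39, 3.14, 3.14, 3.14, 3.14, 3.14].

INTERFACE

Orientations are given as a unit quaternion [x, y, z, w].
In Python, from plant import * gives the robot as it stands.
- The arm moves only by the shell command python3 -m crank 'ROWS' [FORCE]. ROWS is JSON, one flat list of numbers, 7 for each row, row after row: the shift along the tool's x, y, z each as a share of 0.2 m, from -1 to 1, then the turn, a rotation vector about the tool's x, y, z each as a share of 5 degrees, from -1 to 1, then the opening, from 0 (shut) to 1 (fully open). A call has 1 to 5 rows; each row shifts and turns the commanded pose from where the row before left it, along the tool's axes as they then stand; what a row does not reach is not made up. A row lasts 1/10 s, in which the tool goes at most 50 mm and 8.59 degrees, less where a joint would pass 70% of its speed; a pose out of reach is approached as far as the arm can. A call with a number of a shift or a turn outside -1 to 1 is refused whole. A call with a gripper value outside its range is refused whole. The fingers move at their own pace and stop on an object; FORCE is the grip in N (left out, the last holds). Time passes only in rows, so rows that do not move let the fingers close. It gives the time, the measured TCP pose, the force, the opening and the grip force at its end, in the units of the state.
- read_state(): the state, without advancing time (a new reading comes with each control period).
- get_image(name): name is "scene" or "top" or "wrist"; returns the picture (420x560x3 uint8, blue, green, red); there is no depth.
- camera_info(name): a dict with "mtx" (3x3 intrinsics, pixels), "k1" (the pictures are not rectified: a ray, as slopes to the right and down, at radius r is drawn at 1 + k1 r^2 times it, then the intrinsics apply), "eye" and "attitude" of the camera in the world; the wrist camera has in their place "hand_eye" (4x4, takes a point from camera to tool coordinates, whose origin is the TCP and whose axes are the flange's). Camera axes: x right, y up, looking along -z (the intrinsics and any distortion apply to the point x, -y, -z); pixel columns grow to the right and rows downward; lengths in m; the calibration is good to about 2 mm. A picture is of the moment at which its call begins: read the wrist's pose just before it. camera_info takes no time and is no camera call.
- sign_off(): hands the job in; it is judged then, once.
Trained networks look in the newest picture that a camera, given by its name, has taken for a name from the list of things; names that differ only in an ending like _2 or _b are one class to them, and where a whole thing is asked for, a point or a joint stands for the part that bears it (a point fixed in the world has none). Each returns a list of dicts, best first, with "score" (0 to 1); they miss things now and then, are a little off and sometimes report something else, mostly with a low value. They report only what shows in the picture. A call takes as long as a camera call. They do not tell look-alikes from the thing itself.
- search_frame(thing, camera): "point" ([row, column] in pixels, amid what is visible of it).
- regions_of(thing, camera): "region" (420x560 bool, what is visible of it) and "point" ([row, column] in pixels, amid what is visible of it).
The state is a dict: "time": time; "joint_positions": joint angles; "joint_velocities": joint speeds; "effort": joint torques, N m; "tcp_pos": TCP position; "tool_rot": TCP orientation; "wrist_force": force on the tool from outside, world axes, zero at the start; "wrist_torque": the same for the moment, N m; "width": opening from 0.0 (shut) to 1.0 (fully open); "gripper_force": force on a finger pad.
Only numpy, scipy, OpenCV 4.12 (cv2) and the standard library are available. Lean on these libraries where they do the work, as an engineer would, in place of code of your own. Each camera call takes 0.05 s, during which the arm holds its last target. There are 200 camera calls.

## Working session

There is one attempt and no reset: what is moved stays moved. The work goes in short steps, Python scripts to look and compute and a shell command to move; the robot and the scene stay as the last step left them, time stands still between calls to the robot, and variables do not carry over. Pictures are saved under pics/ and viewed, at most 10 in all, crops included, and the job is handed in when it is done.

```bash
ls; mkdir -p pics
python3 - <<'E'
from plant import *
import cv2
s=read_state();print({k:s[k] for k in('time','tcp_pos','tool_rot','width')})
for c in('scene','top'):
    im=get_image(c);cv2.imwrite(f'pics/{c}0.png',im);print(c,camera_info(c))
    for t in('egg_a_center','tray','salt'):
        print(t,[(r['score'],r['point']) for r in search_frame(t,c)])
print(camera_info('wrist'))
E
```

```text
pics
{'time': 0.0, 'tcp_pos': array([ 0.18789889, -0.59557994,  0.23041707]), 'tool_rot': array([ 9.88331687e-01,  1.52314428e-01, -1.83117642e-04, -8.70257634e-04]), 'width': 1.0015364278274528}
scene {'mtx': array([[414.25244842,   0.        , 282.82028113],
       [  0.        , 414.25244842, 218.62149013],
       [  0.        ,   0.        ,   1.        ]]), 'k1': -0.015609757619521304, 'eye': array([ 0.302896  , -0.46263811,  0.59174793]), 'attitude': array([ 0.42943101, -0.10306472, -0.19363214,  0.87605551])}
egg_a_center [(0.76, [264.9, 279.0]), (0.6, [235.6, 256.7]), (0.56, [265.8, 223.0])]
tray [(0.66, [213.5, 230.2])]
salt [(0.81, [294.5, 228.3])]
top {'mtx': array([[389.31948676,   0.        , 275.14901259],
       [  0.        , 389.31948676, 206.94764496],
       [  0.        ,   0.        ,   1.        ]]), 'k1': 0.03484795910765793, 'eye': array([0.45354062, 0.16047366, 0.89479497]), 'attitude': array([-0.06834436,  0.07653901,  0.73700667, -0.66805089])}
egg_a_center [(0.82, [283.8, 293.9]), (0.75, [235.2, 306.0]), (0.64, [241.8, 267.6])]
tray [(0.73, [148.5, 233.3]), (0.66, [264.2, 211.8])]
salt [(0.8, [291.8, 340.0])]
{'mtx': array([[367.81624531,   0.        , 280.53065668],
       [  0.        , 367.81624531, 210.42930015],
       [  0.        ,   0.        ,   1.        ]]), 'k1': -0.09694707422629295, 'hand_eye': array([[ 1.07216257e-04,  9.55092256e-01,  2.96308575e-01,
         7.67635080e-02],
       [ 9.99999870e-01, -2.50250649e-04,  4.44793790e-04,
        -3.61285544e-05],
       [ 4.98970517e-04,  2.96308488e-01, -9.55092158e-01,
        -1.42416994e-01],
       [ 0.00000000e+00,  0.00000000e+00,  0.00000000e+00,
         1.00000000e+00]])}
```

View pics/scene0.png

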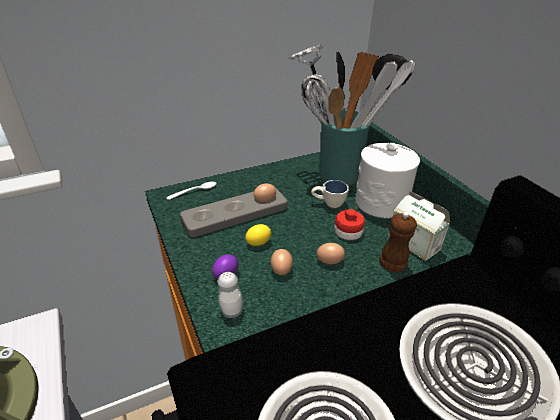

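View pics/top0.png

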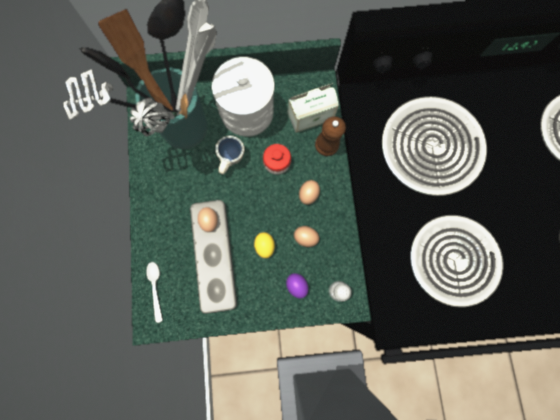

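Top view: brown loose eggs at (192,310) and (237,306), brown egg_c in tray at (219,207), empty dimples at (255,212) and (290,217). The look-alikes are yellow (245,264) and purple (287,297), salt is at (291,340) and pepper near (135,330). In the scene view the brown loose eggs are at (263,282) and (253,331). I choose the two brown loose ones.

```bash
cat > h.py <<'E'
from plant import *
import cv2, numpy as np
from scipy.spatial.transform import Rotation as R
def cam(name):
    ci=camera_info(name)
    if 'hand_eye' in ci:
        s=read_state();T=np.eye(4);T[:3,:3]=R.from_quat(s['tool_rot']).as_matrix();T[:3,3]=s['tcp_pos']
        T=T@ci['hand_eye'];return ci,T[:3,:3],T[:3,3]
    return ci,R.from_quat(ci['attitude']).as_matrix(),ci['eye']
def back(c,px,z):  # px: N x (col,row) -> world xy on plane z
    ci,A,e=c;px=np.atleast_2d(np.asarray(px,float))
    d=np.c_[(px[:,0]-ci['mtx'][0,2])/ci['mtx'][0,0],(px[:,1]-ci['mtx'][1,2])/ci['mtx'][1,1]]
    u=d.copy()
    for _ in range(8): u=d/(1+ci['k1']*(u**2).sum(1,keepdims=True))
    w=np.c_[u[:,0],-u[:,1],-np.ones(len(u))]@A.T
    return (e+w*((z-e[2])/w[:,2])[:,None])[:,:2]
def shape(c,mask,z):
    k=max(cv2.findContours(mask.astype(np.uint8),0,1)[0],key=cv2.contourArea)
    f=np.zeros(mask.shape,np.uint8);cv2.drawContours(f,[k],-1,1,-1)
    r,q=np.nonzero(f);p=back(c,np.c_[q,r],z);m=p.mean(0);w,v=np.linalg.eigh(np.cov(p.T))
    a=v[:,1];return m,np.degrees(np.arctan2(a[1],a[0]))%180,4*np.sqrt(w[::-1]),cv2.minAreaRect(p.astype(np.float32)*1000)
def look(name,things):
    c=cam(name);im=get_image(name);out=[]
    for t,z in things:
        for r in regions_of(t,name):
            g=r['region'].astype(bool)
            if g.sum()<20: continue
            bgr=im[g].mean(0);m,a,d,rect=shape(c,g,z)
            print(t,round(r['score'],2),np.round(r['point']),'bgr',bgr.astype(int),'xy',m.round(4),'ang',round(a,1),'len',d.round(3),'rect',np.round(rect[0]),np.round(rect[1]),round(rect[2],1))
    return c,im
E
python3 - <<'E'
from h import *
c,im=look('top',[('egg_a_center',.022),('tray',.024),('dimple0',.024),('salt',.0),('pepper',0.),('mug',.025),('timer',.028)])
c,im=look('scene',[('egg_a_center',.022),('tray',.024)])
s=read_state();print(s['time'],R.from_quat(s['tool_rot']).as_matrix().round(3))
E
```

```text
egg_a_center 0.93 [234. 303.] bgr [136 175 213] xy [0.5622 0.0785] ang 71.5 len [0.054 0.045] rect [562.  77.] [52. 43.] 84.4
egg_a_center 0.78 [286. 295.] bgr [182  80 146] xy [0.4541 0.1106] ang 27.6 len [0.056 0.043] rect [454. 111.] [44. 51.] 84.0
egg_a_center 0.66 [240. 267.] bgr [ 83 221 230] xy [0.5517 0.1733] ang 178.7 len [0.055 0.044] rect [551. 174.] [48. 47.] 39.3
egg_a_center 0.5 [193. 310.] bgr [133 172 208] xy [0.6626 0.0602] ang 158.8 len [0.059 0.045] rect [662.  59.] [44. 57.] 83.6
tray 0.63 [159. 277.] bgr [ 69  82 211] xy [0.7501 0.1258] ang 167.6 len [0.075 0.065] rect [749. 126.] [61. 71.] 84.4
dimple0 0.85 [263. 215.] bgr [175 187 188] xy [0.5357 0.2901] ang 2.3 len [0.282 0.095] rect [541. 290.] [247.  87.] 1.0
salt 0.53 [291. 340.] bgr [190 198 196] xy [0.4324 0.0156] ang 65.0 len [0.048 0.044] rect [432.  16.] [45. 41.] 38.9
pepper 0.81 [138. 330.] bgr [48 67 94] xy [ 0.8024 -0.0096] ang 152.6 len [0.113 0.059] rect [803. -10.] [ 56. 106.] 61.7
pepper 0.36 [158. 278.] bgr [ 69  82 210] xy [0.7579 0.1248] ang 172.6 len [0.077 0.067] rect [758. 125.] [63. 73.]
[... 236 characters left out ...]
] 84.4
egg_a_center 0.7 [233. 255.] bgr [ 46 190 211] xy [0.5532 0.1744] ang 53.3 len [0.069 0.052] rect [554. 175.] [69. 51.] 50.8
egg_a_center 0.65 [264. 225.] bgr [159  61 123] xy [0.459  0.1164] ang 44.0 len [0.063 0.051] rect [459. 115.] [64. 49.] 69.7
egg_a_center 0.63 [265. 280.] bgr [110 144 192] xy [0.5634 0.078 ] ang 63.9 len [0.073 0.043] rect [563.  78.] [69. 42.] 65.5
tray 0.61 [193. 334.] bgr [108 110 110] xy [0.7798 0.2462] ang 52.8 len [0.119 0.087] rect [787. 244.] [103.  98.] 14.0
tray 0.6 [211. 228.] bgr [105 112 118] xy [0.5238 0.2722] ang 178.2 len [0.266 0.112] rect [540. 277.] [249. 102.] 1.7
0.95 [[ 0.954  0.301  0.   ]
 [ 0.301 -0.954  0.   ]
 [ 0.    -0.    -1.   ]]
```

```bash
python3 -m crank '[0.17,-0.16,0,0,0,0,1,0.17,-0.16,0,0,0,0,1,0.17,-0.16,0,0,0,0,1,0.17,-0.16,0,0,0,0,1,0.17,-0.16,0,0,0,0,1]' 25
python3 -m crank '[0.17,-0.16,0,0,0,0,1,0.17,-0.16,0,0,0,0,1,0.17,-0.16,0,0,0,0,1,0.17,-0.16,0,0,0,0,1,0.17,-0.16,0,0,0,0,1]'
```

```text
time: 1.45
tcp_pos: [0.3028, -0.3906, 0.2315]
tool_rot: [0.988, 0.152, 0.0, 0.0]
wrist_force: [1.0, 0.3, 0.0]
width: 1.003
gripper_force: 0.0
time: 1.95
tcp_pos: [0.4168, -0.1869, 0.2317]
tool_rot: [0.988, 0.152, 0.0, 0.0]
wrist_force: [0.6, 0.0, -0.5]
width: 1.0
gripper_force: 0.0
```

```bash
python3 -m crank '[0.17,-0.16,0,0,0,0,1,0.17,-0.16,0,0,0,0,1,0.17,-0.16,0,0,0,0,1,0.17,-0.16,0,0,0,0,1,0.17,-0.16,0,0,0,0,1]'
python3 -m crank '[0.15,-0.15,0,0,0,0,1,0,0,0,0,0,0,1,0,0,0,0,0,0,1]'
python3 - <<'E'
from h import *
c,im=look('wrist',[('egg_a_center',.022),('tray',.024)])
cv2.imwrite('pics/w1.png',im)
s=read_state();print(s['time'],s['tcp_pos'],R.from_quat(s['tool_rot']).as_matrix().round(3),s['joint_positions'].round(2))
E
```

```text
time: 2.45
tcp_pos: [0.5308, 0.0169, 0.2315]
tool_rot: [0.988, 0.152, 0.0, 0.0]
wrist_force: [1.0, -0.1, 0.1]
width: 1.001
gripper_force: 0.0
time: 2.75
tcp_pos: [0.5496, 0.054, 0.231]
tool_rot: [0.988, 0.154, -0.0, -0.0]
wrist_force: [0.2, -0.8, 0.4]
width: 0.998
gripper_force: 0.0
egg_a_center 0.72 [247. 201.] bgr [196  85 160] xy [0.457  0.1103] ang 18.6 len [0.057 0.045] rect [456. 110.] [56. 44.] 14.8
egg_a_center 0.69 [139. 164.] bgr [ 83 225 233] xy [0.5533 0.1734] ang 175.1 len [0.057 0.044] rect [553. 173.] [54. 44.] 13.8
egg_a_center 0.6 [157. 261.] bgr [151 192 227] xy [0.5631 0.0779] ang 67.3 len [0.057 0.044] rect [563.  77.] [57. 43.] 61.4
egg_a_center 0.51 [127.  56.] bgr [152 163 168] xy [0.5324 0.2812] ang 176.0 len [0.249 0.098] rect [539. 286.] [239.  89.] 2.5
tray 0.69 [128.  59.] bgr [153 164 169] xy [0.5326 0.2799] ang 176.1 len [0.247 0.096] rect [540. 284.] [237.  87.] 2.6
2.9 [0.54919253 0.05130572 0.23124683] [[ 0.954  0.299 -0.   ]
 [ 0.299 -0.954 -0.001]
 [-0.001  0.001 -1.   ]] [ 0.18  0.41 -0.47  1.69  0.21  1.08 -1.62]
```

View pics/w1.png

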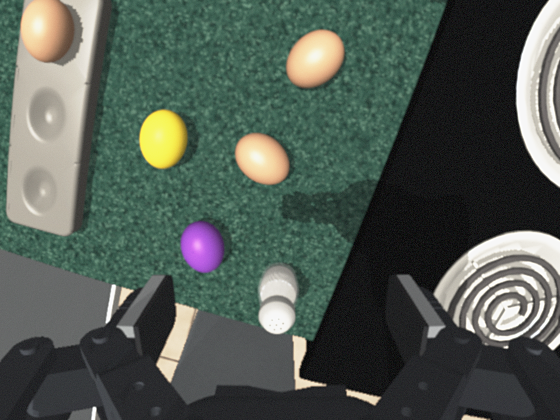

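Run:
```python
from h import *
c=cam('wrist');im=cv2.imread('pics/w1.png');hsv=cv2.cvtColor(im,cv2.COLOR_BGR2HSV)
m=cv2.inRange(hsv,(5,60,90),(19,200,255))
n,l,st,ce=cv2.connectedComponentsWithStats(m)
for i in range(1,n):
    if st[i,4]>800 and st[i,1]<250:
        z=.037 if ce[i][0]<80 else .022
        s=shape(c,l==i,z);print(ce[i].round(),s[0].round(4),round(s[1],1),s[2].round(3))
print('wrist dimples',back(c,[(47,114),(40,190)],.022).round(4),'edge',back(c,[(107,0),(77,232)],.024))
t=cam('top');print('top dimples',back(t,[(212.5,255),(217,290)],.020).round(4))
```

```text
[50. 31.] [0.621  0.2914] 9.1 [0.055 0.053]
[315.  60.] [0.6644 0.0551] 148.7 [0.058 0.044]
[264. 159.] [0.5626 0.0745] 66.5 [0.057 0.045]
wrist dimples [[0.5439 0.2874]
 [0.4651 0.2847]] edge [[0.65981452 0.24801503]
 [0.43238892 0.2382367 ]]
top dimples [[0.5395 0.2913]
 [0.4623 0.2864]]
```

Wrist view: loose brown eggs at (157,261) and (58,315), yellow (139,164), purple (247,203), salt (300,278), empty dimples at (114,47) and (190,40). Moving over egg A, turning to its axis.

```bash
python3 -m crank '[0.1,-0.1,0,0,0,0,1,0,0,0.04,0,0,-1,1,0,0,0.04,0,0,-1,1,0,0,0.04,0,0,-1,1,0,0,0.04,0,0,-1,1]'
python3 -m crank '[0,0,0.04,0,0,-1,1,0,0,0.04,0,0,-1,1,0,0,0.04,0,0,-1,1,0,0,0.04,0,0,-1,1,0,0,0,0,0,-1,1]'
python3 -m crank '[0,0,0,0,0,-1,1,0,0,0,0,0,0,1,0,0,0,0,0,0,1]'
cat >> h.py <<'E'
def seg(name,tag):
    s=read_state();c=cam(name);im=get_image(name);cv2.imwrite(f'pics/{tag}.png',im)
    M=R.from_quat(s['tool_rot']).as_matrix();print('t',s['time'],'tcp',s['tcp_pos'].round(4),'yaw',np.degrees(np.arctan2(M[1,0],M[0,0])).round(1),'tilt',M[2].round(3),'j7',s['joint_positions'][6].round(2))
    m=cv2.inRange(cv2.cvtColor(im,cv2.COLOR_BGR2HSV),(5,60,90),(19,200,255))
    n,l,st,ce=cv2.connectedComponentsWithStats(m)
    for i in range(1,n):
        if st[i,4]>800:
            e=shape(c,l==i,.022);d=np.r_[e[0]-s['tcp_pos'][:2],0]@M
            print('egg?',ce[i].round(),e[0].round(4),'ang',round(e[1],1),e[2].round(3),'d tool xy share',(d[:2]/.2).round(3))
    return c,im
E
python3 -c "
from h import *
seg('wrist','w2')"
```

```text
time: 3.4
tcp_pos: [0.5624, 0.0762, 0.1992]
tool_rot: [0.947, 0.322, -0.0, 0.0]
wrist_force: [-0.6, 0.7, -0.5]
width: 1.003
gripper_force: 0.0
time: 3.9
tcp_pos: [0.5619, 0.0758, 0.1664]
tool_rot: [0.855, 0.519, -0.001, 0.0]
wrist_force: [-0.5, -0.0, -0.6]
width: 1.0
gripper_force: 0.0
time: 4.2
tcp_pos: [0.5626, 0.0767, 0.1674]
tool_rot: [0.833, 0.554, -0.0, 0.0]
wrist_force: [1.1, 0.2, -0.3]
width: 1.003
gripper_force: 0.0
t 4.2 tcp [0.5626 0.0767 0.1674] yaw 67.3 tilt [-0.  0. -1.] j7 -0.97
egg? [401. 168.] [0.6647 0.0591] ang 144.6 [0.061 0.045] d tool xy share [0.116 0.505]
egg? [280. 195.] [0.5629 0.0779] ang 66.6 [0.057 0.044] d tool xy share [ 0.006 -0.001]
```

```bash
python3 -c "
import cv2;cv2.imwrite('pics/w2c.png',cv2.imread('pics/w2.png')[60:420,120:500])"
```

```text
(no output)
```

View pics/w2c.png

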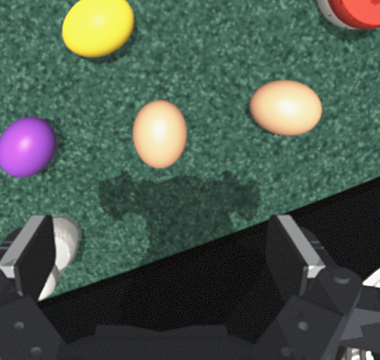

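The crop shows the brown egg at (133,160), centred between the fingers, with purple, yellow and the salt clear of them. Descending and gripping.

```bash
python3 -m crank '[0.005,0,0.18,0,0,0,1,0,0,0.18,0,0,0,1,0,0,0.18,0,0,0,1,0,0,0.15,0,0,0,1,0,0,0.09,0,0,0,1]'
python3 -m crank '[0,0,0,0,0,0,1,0,0,0,0,0,0,0.6,0,0,0,0,0,0,0.55,0,0,0,0,0,0,0.5,0,0,0,0,0,0,0.4]' 22
```

```text
time: 4.75
tcp_pos: [0.5619, 0.0782, 0.0091]
tool_rot: [0.832, 0.555, -0.001, -0.0]
wrist_force: [-0.7, 0.2, -0.0]
width: 1.001
gripper_force: 0.0
time: 5.25
tcp_pos: [0.5638, 0.0791, 0.0127]
tool_rot: [0.831, 0.556, 0.001, 0.001]
wrist_force: [-1.2, -0.4, 5.8]
width: 0.493
gripper_force: 21.6
```

```bash
python3 -m crank '[0,0,0,0,0,0,0.2,0,0,0,0,0,0,0.2,0,0,0,0,0,0,0.2,0,0,0,0,0,0,0.2]' 22
```

```text
time: 5.65
tcp_pos: [0.5638, 0.0791, 0.0127]
tool_rot: [0.831, 0.556, 0.001, 0.001]
wrist_force: [-1.6, -0.4, 5.4]
width: 0.492
gripper_force: 21.6
```

```bash
python3 -m crank '[0,0,-0.1,0,0,0,0.2,0,0,-0.2,0,0,0,0.2,0,0,-0.2,0,0,0,0.2,0,0,-0.2,0,0,0,0.2,0,0,0,0,0,0,0.2]'
python3 -c "
from h import *
c,im=seg('wrist','w3');cv2.imwrite('pics/w3c.png',im[60:420,100:500])"
```

```text
time: 6.15
tcp_pos: [0.5658, 0.0802, 0.1573]
tool_rot: [0.831, 0.556, 0.004, 0.002]
wrist_force: [-0.6, -0.1, -1.3]
width: 0.494
gripper_force: 22.8
t 6.15 tcp [0.5658 0.0802 0.1573] yaw 67.5 tilt [ 0.005  0.008 -1.   ] j7 -0.99
egg? [400. 177.] [0.6643 0.0591] ang 144.3 [0.061 0.044] d tool xy share [0.091 0.495]
egg? [281. 298.] [0.535  0.0007] ang 67.3 [0.127 0.092] d tool xy share [-0.426  0.01 ]
```

View pics/w3c.png

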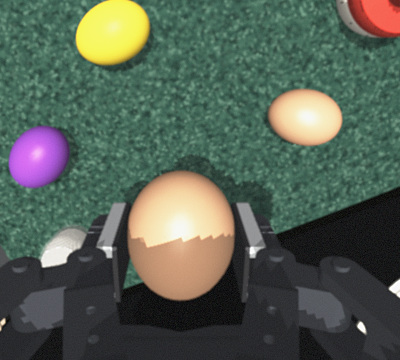

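The egg is held at crop (235,180), lengthwise along the fingers' plane; egg B is at (117,305). Going over dimple1 and turning to the tray axis.

```bash
python3 -m crank '[0.18,-0.1,0,0,0,0,0.2,0.18,-0.1,0,0,0,0,0.2,0.18,-0.1,0,0,0,0,0.2,0.18,-0.1,0,0,0,0,0.2,0.18,-0.1,0,0,0,0,0.2]'
python3 -m crank '[0,0,0,0,0,1,0.2,0,0,0,0,0,1,0.2,0,0,0,0,0,1,0.2,0,0,0,0,0,1,0.2,0,0,0,0,0,1,0.2]'
python3 -m crank '[0,0,0,0,0,1,0.2,0,0,0,0,0,1,0.2,0,0,0,0,0,1,0.2,0,0,0,0,0,1,0.2,0,0,0,0,0,1,0.2]'
python3 -m crank '[0,0,0,0,0,1,0.2,0,0,0,0,0,1,0.2,0,0,0,0,0,1,0.2,0,0,0,0,0,0,0.2,0,0,0,0,0,0,0.2]'
python3 - <<'E'
from h import *
c,im=seg('wrist','w4')
look('wrist',[('tray',.024)])
c=cam('wrist')
E
```

```text
time: 6.7
tcp_pos: [0.5387, 0.2844, 0.1503]
tool_rot: [0.831, 0.556, -0.001, 0.0]
wrist_force: [0.7, -0.2, -1.4]
width: 0.492
gripper_force: 22.8
time: 7.2
tcp_pos: [0.5389, 0.2829, 0.1502]
tool_rot: [0.933, 0.361, -0.001, 0.0]
wrist_force: [0.5, -0.1, -0.2]
width: 0.491
gripper_force: 22.8
time: 7.7
tcp_pos: [0.5389, 0.2829, 0.1502]
tool_rot: [0.989, 0.15, -0.001, 0.0]
wrist_force: [-0.4, 0.4, -0.6]
width: 0.493
gripper_force: 22.8
time: 8.2
tcp_pos: [0.539, 0.2832, 0.1507]
tool_rot: [1.0, 0.023, -0.0, 0.0]
wrist_force: [-0.0, -0.7, -0.8]
width: 0.491
gripper_force: 22.8
t 8.2 tcp [0.539  0.2832 0.1507] yaw 2.7 tilt [-0.001  0.001 -1.   ] j7 -2.26
egg? [274.  91.] [0.6214 0.2946] ang 4.0 [0.06  0.046] d tool xy share [ 0.414 -0.038]
egg? [281. 295.] [0.4566 0.2795] ang 1.7 [0.124 0.09 ] d tool xy share [-0.413 -0.001]
tray 0.82 [153. 271.] bgr [192 202 206] xy [0.5905 0.2932] ang 0.5 len [0.181 0.089] rect [575. 292.] [179.  77.] 2.5
```

View pics/w4.png

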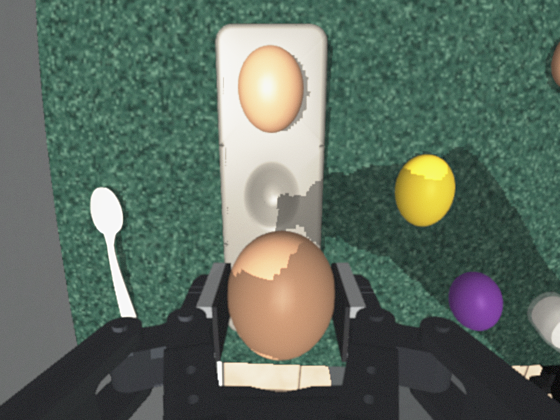

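The held egg is at (295,281), dimple1 is visible at (194,272), and egg_c is at (90,271). Computing dimple1 from these.

Run:
```python
from h import *
c=cam('wrist');s=read_state();im=cv2.imread('pics/w4.png')
print('dimple1 mouth',back(c,[(272,194)],.022).round(4))
p=back(c,[(219,60),(327,60),(222,180),(324,180),(272,25)],.024);print('edges',p.round(4))
l,r=(p[0]+p[1])/2,(p[2]+p[3])/2;print('axis',np.degrees(np.arctan2(*(l-r)[::-1])), np.degrees(np.arctan2(*(p[0]-p[2])[::-1])),np.degrees(np.arctan2(*(p[1]-p[3])[::-1])),'mid',l,r,'width',p[0]-p[1])
m=cv2.inRange(cv2.cvtColor(im,cv2.COLOR_BGR2HSV),(5,60,90),(19,200,255))
k,lab,st,ce=cv2.connectedComponentsWithStats(m)
for i in range(1,k):
    if st[i,4]>800 and ce[i][0]<400: 
        for z in (.037,.155,.16,.165,.17): e=shape(c,lab==i,z);print(z,e[0].round(4),round(e[1],1),e[2].round(4))
```

```text
dimple1 mouth [[0.5445 0.2905]]
edges [[0.6394 0.331 ]
 [0.6426 0.2563]
 [0.5542 0.3284]
 [0.5576 0.252 ]
 [0.6636 0.2952]]
axis 2.319314996735358 1.7451132676930958 2.8942797125478643 mid [0.64099921 0.2936124 ] [0.55591883 0.29016649] width [-0.00327887  0.07468757]
0.037 [0.6214 0.2943] 4.0 [0.0568 0.0437]
0.155 [0.6189 0.291 ] 4.0 [0.0307 0.0236]
0.16 [0.6188 0.2909] 4.0 [0.0295 0.0227]
0.165 [0.6187 0.2907] 4.0 [0.0284 0.0219]
0.17 [0.6186 0.2906] 4.0 [0.0273 0.021 ]
0.037 [0.4655 0.2802] 1.6 [0.1171 0.0851]
0.155 [0.5348 0.2834] 1.6 [0.0632 0.046 ]
0.16 [0.5377 0.2835] 1.6 [0.0609 0.0443]
0.165 [0.5406 0.2837] 1.6 [0.0586 0.0426]
0.17 [0.5436 0.2838] 1.6 [0.0564 0.041 ]
```

```bash
python3 -m crank '[0.014,-0.033,0.16,0,0,0,0.2,0,0,0.16,0,0,0,0.2,0,0,0.16,0,0,0,0.2,0,0,0.08,0,0,0,0.2,0,0,0,0,0,0,0.2]'
python3 -m crank '[0,0,0,0,0,0,0.2,0,0,0.015,0,0,0,0.2,0,0,0,0,0,0,0.2]'
python3 -c "
from h import *
c,im=seg('wrist','w5')"
```

```text
time: 8.85
tcp_pos: [0.5404, 0.2892, 0.0367]
tool_rot: [1.0, 0.022, -0.002, 0.001]
wrist_force: [-0.8, -0.1, 0.3]
width: 0.487
gripper_force: 22.8
time: 9.15
tcp_pos: [0.5425, 0.2905, 0.0372]
tool_rot: [1.0, 0.022, 0.001, -0.0]
wrist_force: [-0.3, 0.2, -0.1]
width: 0.49
gripper_force: 22.8
t 9.15 tcp [0.5425 0.2905 0.0372] yaw 2.5 tilt [ 0.002 -0.001 -1.   ] j7 -2.32
egg? [284.  93.] [0.6218 0.2942] ang 4.1 [0.063 0.049] d tool xy share [ 0.397 -0.001]
egg? [281. 295.] [0.5268 0.2901] ang 1.7 [0.072 0.052] d tool xy share [-0.078 -0.001]
```

```bash
python3 -m crank '[-0.004,0,0.015,0,0,0,0.2,0,0,0.01,0,0,0,0.2,0,0,0,0,0,0,0.2]'
python3 -m crank '[0,0,0.01,0,0,0,0.2,0,0,0,0,0,0,0.2]'
python3 -m crank '[0,0,0.006,0,0,0,0.2,0,0,0,0,0,0,0.2]'
```

```text
time: 9.5
tcp_pos: [0.5411, 0.2902, 0.0312]
tool_rot: [1.0, 0.022, 0.0, -0.0]
wrist_force: [-0.7, 0.0, -0.1]
width: 0.495
gripper_force: 22.8
time: 9.7
tcp_pos: [0.5421, 0.2903, 0.0298]
tool_rot: [1.0, 0.022, 0.001, -0.0]
wrist_force: [2.4, -0.8, 4.6]
width: 0.491
gripper_force: 23.2
time: 9.9
tcp_pos: [0.5427, 0.2903, 0.0291]
tool_rot: [1.0, 0.022, 0.001, -0.0]
wrist_force: [3.3, -0.0, 7.0]
width: 0.493
gripper_force: 23.3
```

```bash
python3 -m crank '[0.005,0,-0.004,0,0,0,0.2,0,0,0,0,0,0,0.2]'
python3 -m crank '[0,0,0,0,0,0,0.54,0,0,0,0,0,0,0.6,0,0,0,0,0,0,0.7,0,0,0,0,0,0,0.8,0,0,0,0,0,0,1]'
python3 -m crank '[0,0,0,0,0,0,1,0,0,-0.05,0,0,0,1,0,0,-0.15,0,0,0,1,0,0,-0.2,0,0,0,1,0,0,-0.2,0,0,0,1]'
python3 -m crank '[0,0,0,0,0,0,1,0,0,0,0,0,0,1]'
python3 -c "
from h import *
c,im=seg('wrist','w6');cv2.imwrite('pics/w6c.png',im[:,150:450])"
```

```text
time: 10.1
tcp_pos: [0.5426, 0.2905, 0.0293]
tool_rot: [1.0, 0.022, 0.0, -0.0]
wrist_force: [1.9, 0.0, 3.5]
width: 0.488
gripper_force: 23.1
time: 10.6
tcp_pos: [0.542, 0.2902, 0.0287]
tool_rot: [1.0, 0.022, -0.0, 0.0]
wrist_force: [0.9, -0.2, -0.3]
width: 0.945
gripper_force: 0.0
time: 11.1
tcp_pos: [0.5417, 0.2901, 0.1507]
tool_rot: [1.0, 0.022, -0.0, 0.0]
wrist_force: [0.9, 0.1, -0.6]
width: 0.998
gripper_force: 0.0
time: 11.3
tcp_pos: [0.5426, 0.2904, 0.1506]
tool_rot: [1.0, 0.022, 0.001, -0.001]
wrist_force: [0.0, -0.0, -0.5]
width: 1.002
gripper_force: 0.0
t 11.3 tcp [0.5426 0.2904 0.1506] yaw 2.5 tilt [ 0.003 -0.001 -1.   ] j7 -2.27
egg? [285.  97.] [0.621 0.294] ang 4.0 [0.06  0.046] d tool xy share [ 0.392 -0.001]
egg? [282. 209.] [0.5379 0.2903] ang 1.9 [0.062 0.046] d tool xy share [-0.024 -0.   ]
```

View pics/w6c.png

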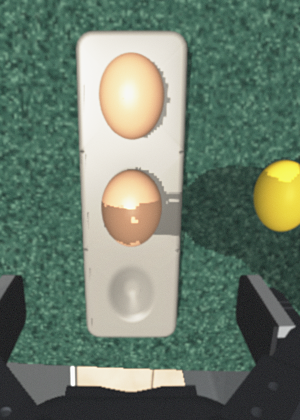

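Both tray eggs sit lengthwise, at (97,285) and (209,282), and empty dimple0 is at about (293,280). Going to egg B.

```bash
python3 - <<'E'
from h import *
c=cam('wrist');print(back(c,[(280,293)],.022),back(c,[(282,209)],.037),back(c,[(285,97)],.037))
E
python3 -m crank '[0.09,0.197,0,0,0,0,1,0.09,0.197,0,0,0,0,1,0.09,0.197,0,0,0,0,1,0.09,0.197,0,0,0,0,1,0.09,0.197,0,0,0,0,1]'
python3 -m crank '[0.09,0.197,0,0,0,0,1,0,0,0,0,0,1,1,0,0,0,0,0,1,1,0,0,0,0,0,1,1,0,0,0,0,0,1,1]'
python3 -m crank '[0,0,0,0,0,1,1,0,0,0,0,0,1,1,0,0,0,0,0,0,1,0,0,0,0,0,0,1]'
python3 -c "
from h import *
c,im=seg('wrist','w7')"
```

```text
[[0.46340529 0.28735028]] [[0.54081301 0.28924858]] [[0.61897181 0.29076987]]
time: 11.85
tcp_pos: [0.6404, 0.0954, 0.1472]
tool_rot: [1.0, 0.022, -0.001, 0.0]
wrist_force: [0.0, 0.6, -0.1]
width: 1.0
gripper_force: 0.0
time: 12.35
tcp_pos: [0.6594, 0.0584, 0.1469]
tool_rot: [0.988, -0.154, -0.002, 0.0]
wrist_force: [-1.2, 0.5, 1.1]
width: 0.999
gripper_force: 0.0
time: 12.75
tcp_pos: [0.6598, 0.0587, 0.1477]
tool_rot: [0.972, -0.236, -0.001, 0.0]
wrist_force: [-0.4, -0.1, 1.0]
width: 0.998
gripper_force: 0.0
t 12.75 tcp [0.6598 0.0587 0.1477] yaw -27.3 tilt [-0.002  0.001 -1.   ] j7 -2.29
egg? [269.  23.] [0.775  0.0087] ang 63.1 [0.051 0.04 ] d tool xy share [ 0.627 -0.042]
egg? [139. 132.] [0.7545 0.1284] ang 11.3 [0.072 0.064] d tool xy share [ 0.261 -0.527]
egg? [279. 187.] [0.6646 0.0588] ang 148.3 [0.058 0.044] d tool xy share [ 0.021 -0.011]
```

```bash
python3 -m crank '[0.02,-0.01,0.1,0,0,0.9,1,0,0,0.18,0,0,0,1,0,0,0.18,0,0,0,1,0,0,0.14,0,0,0,1,0,0,0.08,0,0,0,1]'
python3 -m crank '[0,0,0,0,0,0,1,0,0,0,0,0,0,0.6,0,0,0,0,0,0,0.55,0,0,0,0,0,0,0.5,0,0,0,0,0,0,0.3]' 22
python3 -m crank '[0,0,0,0,0,0,0.2,0,0,0,0,0,0,0.2]' 22
python3 -m crank '[0,0,-0.1,0,0,0,0.2,0,0,-0.2,0,0,0,0.2,0,0,-0.2,0,0,0,0.2,0,0,-0.2,0,0,0,0.2,0,0,0,0,0,0,0.2]'
python3 -c "
from h import *
c,im=seg('wrist','w8');cv2.imwrite('pics/w8c.png',im[60:420,100:500])"
```

```text
time: 13.3
tcp_pos: [0.6633, 0.0584, 0.01]
tool_rot: [0.962, -0.275, -0.002, 0.001]
wrist_force: [-0.1, 0.1, 0.6]
width: 1.002
gripper_force: 0.0
time: 13.8
tcp_pos: [0.6659, 0.0586, 0.0147]
tool_rot: [0.961, -0.276, 0.001, -0.0]
wrist_force: [-0.3, 0.5, 7.1]
width: 0.494
gripper_force: 21.8
time: 14.0
tcp_pos: [0.6659, 0.0587, 0.0146]
tool_rot: [0.961, -0.276, 0.001, -0.0]
wrist_force: [-0.2, -0.2, 6.9]
width: 0.488
gripper_force: 21.8
time: 14.5
tcp_pos: [0.6682, 0.0593, 0.1599]
tool_rot: [0.961, -0.276, 0.005, -0.002]
wrist_force: [0.4, 0.6, -0.7]
width: 0.487
gripper_force: 22.8
t 14.5 tcp [0.6682 0.0593 0.1599] yaw -32.0 tilt [ 0.009 -0.007 -1.   ] j7 -2.36
egg? [264.  28.] [0.7821 0.0043] ang 54.6 [0.062 0.052] d tool xy share [ 0.629 -0.068]
egg? [152. 152.] [0.7539 0.1267] ang 8.8 [0.072 0.061] d tool xy share [ 0.185 -0.513]
egg? [281. 288.] [0.6012 0.1027] ang 152.1 [0.117 0.093] d tool xy share [-0.399 -0.007]
```

View pics/w8c.png

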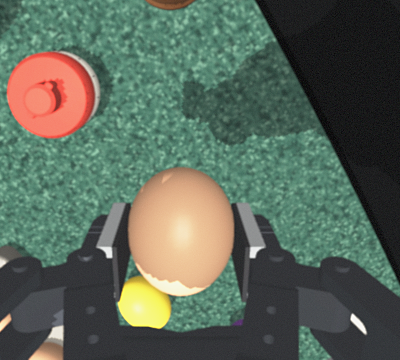

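Egg B is held at crop (231,181), and the timer and pepper are undisturbed. Turning back and going over dimple0.

```bash
python3 -m crank '[0,0,0,0,0,-1,0.2,0,0,0,0,0,-1,0.2,0,0,0,0,0,-1,0.2,0,0,0,0,0,-1,0.2,0,0,0,0,0,-1,0.2]'
python3 -m crank '[0,0,0,0,0,-1,0.2,0,0,0,0,0,-0.9,0.2,-0.138,-0.169,0,0,0,0,0.2,-0.138,-0.169,0,0,0,0,0.2,-0.138,-0.169,0,0,0,0,0.2]'
python3 -m crank '[-0.138,-0.169,0,0,0,0,0.2,-0.138,-0.169,0,0,0,0,0.2,-0.138,-0.169,0,0,0,0,0.2,-0.138,-0.169,0,0,0,0,0.2,0,0,0,0,0,0,0.2]'
python3 -m crank '[0,0,0,0,0,0,0.2,0,0,0,0,0,0,0.2]'
python3 - <<'E'
from h import *
c,im=seg('wrist','w9')
m=cv2.inRange(cv2.cvtColor(im,cv2.COLOR_BGR2HSV),(5,60,90),(19,200,255))
k,lab,st,ce=cv2.connectedComponentsWithStats(m)
for i in range(1,k):
    if st[i,4]>800:
        z=.165 if ce[i][1]>250 else .037
        e=shape(c,lab==i,z);print(z,ce[i].round(),e[0].round(4),round(e[1],1),e[2].round(4))
E
```

```text
time: 15.05
tcp_pos: [0.664, 0.0586, 0.1514]
tool_rot: [0.998, -0.059, -0.001, 0.0]
wrist_force: [0.7, -0.2, -0.8]
width: 0.49
gripper_force: 22.8
time: 15.55
tcp_pos: [0.5758, 0.1569, 0.1515]
tool_rot: [1.0, 0.022, -0.001, 0.0]
wrist_force: [0.9, 1.0, -1.0]
width: 0.49
gripper_force: 22.8
time: 16.05
tcp_pos: [0.4557, 0.2923, 0.1525]
tool_rot: [1.0, 0.027, -0.002, -0.001]
wrist_force: [-0.2, 0.1, -0.3]
width: 0.491
gripper_force: 22.8
time: 16.25
tcp_pos: [0.462, 0.2853, 0.1523]
tool_rot: [1.0, 0.021, -0.0, 0.001]
wrist_force: [-0.8, -1.0, 0.9]
width: 0.495
gripper_force: 22.8
t 16.25 tcp [0.462  0.2853 0.1523] yaw 2.4 tilt [-0.001  0.001 -1.   ] j7 -2.34
egg? [280.  92.] [0.5431 0.2908] ang 1.4 [0.06  0.046] d tool xy share [ 0.406 -0.01 ]
egg? [281. 291.] [0.3822 0.2819] ang 2.9 [0.123 0.089] d tool xy share [-0.399 -0.   ]
0.037 [280.  92.] [0.5428 0.2907] 1.4 [0.0567 0.0437]
0.165 [281. 291.] [0.4643 0.2857] 2.9 [0.0585 0.0425]
```

```bash
python3 -m crank '[0.004,-0.008,0.16,0,0,0,0.2,0,0,0.16,0,0,0,0.2,0,0,0.15,0,0,0,0.2,0,0,0.08,0,0,0,0.2,0,0,0,0,0,0,0.2]'
python3 -m crank '[0,0,0,0,0,0,0.2,0,0,0.01,0,0,0,0.2,0,0,0.01,0,0,0,0.2,0,0,0,0,0,0,0.2,0,0,0,0,0,0,0.2]'
python3 -m crank '[0,0,0.008,0,0,0,0.2,0,0,0,0,0,0,0.2]'
```

```text
time: 16.8
tcp_pos: [0.4618, 0.2859, 0.0404]
tool_rot: [1.0, 0.021, -0.002, 0.001]
wrist_force: [-0.2, 0.6, -1.8]
width: 0.489
gripper_force: 22.8
time: 17.3
tcp_pos: [0.4624, 0.2883, 0.0393]
tool_rot: [1.0, 0.022, 0.0, -0.0]
wrist_force: [-0.5, 0.1, -1.4]
width: 0.493
gripper_force: 22.8
time: 17.5
tcp_pos: [0.4621, 0.2882, 0.0373]
tool_rot: [1.0, 0.022, -0.0, 0.0]
wrist_force: [0.7, -0.0, -0.8]
width: 0.492
gripper_force: 22.8
```

```bash
python3 -m crank '[0,0.003,0.015,0,0,0,0.2,0,0,0.012,0,0,0,0.2,0,0,0,0,0,0,0.2]'
python3 -m crank '[0,0,0.006,0,0,0,0.2,0,0,0,0,0,0,0.2]'
```

```text
time: 17.8
tcp_pos: [0.463, 0.2876, 0.032]
tool_rot: [1.0, 0.022, 0.001, -0.0]
wrist_force: [1.1, -0.5, 4.1]
width: 0.49
gripper_force: 23.1
time: 18.0
tcp_pos: [0.4635, 0.2876, 0.0313]
tool_rot: [1.0, 0.022, 0.001, -0.0]
wrist_force: [2.4, -1.1, 6.8]
width: 0.487
gripper_force: 23.3
```

```bash
python3 -m crank '[0.004,0.001,-0.003,0,0,0,0.2,0,0,0,0,0,0,0.2]'
python3 -m crank '[0,0,0,0,0,0,0.54,0,0,0,0,0,0,0.6,0,0,0,0,0,0,0.7,0,0,0,0,0,0,0.8,0,0,0,0,0,0,1]'
python3 -m crank '[0,0,0,0,0,0,1,0,0,-0.05,0,0,0,1,0,0,-0.15,0,0,0,1,0,0,-0.2,0,0,0,1,0,0,-0.2,0,0,0,1]'
python3 -m crank '[0,0.2,-0.1,0,0,0,1,0,0.2,0,0,0,0,1,0,0.2,0,0,0,0,1,0,0,0,0,0,0,1,0,0,0,0,0,0,1]'
python3 -c "
from h import *
c,im=seg('wrist','w10');t=get_image('top');cv2.imwrite('pics/fin.png',cv2.hconcat([cv2.resize(im,(400,300)),cv2.resize(t[60:360,100:400],(300,300))]))"
```

```text
time: 18.2
tcp_pos: [0.4634, 0.2875, 0.0316]
tool_rot: [1.0, 0.022, 0.0, -0.0]
wrist_force: [1.3, -0.3, 3.8]
width: 0.492
gripper_force: 23.0
time: 18.7
tcp_pos: [0.4628, 0.2875, 0.0312]
tool_rot: [1.0, 0.022, -0.0, 0.0]
wrist_force: [0.8, 0.2, 0.7]
width: 0.945
gripper_force: 0.0
time: 19.2
tcp_pos: [0.4626, 0.2873, 0.1531]
tool_rot: [1.0, 0.022, -0.0, 0.0]
wrist_force: [0.6, 1.0, -1.2]
width: 1.0
gripper_force: 0.0
time: 19.7
tcp_pos: [0.4685, 0.1668, 0.1721]
tool_rot: [1.0, 0.021, 0.0, -0.0]
wrist_force: [1.0, 1.0, 1.3]
width: 0.998
gripper_force: 0.0
t 19.7 tcp [0.4685 0.1668 0.1721] yaw 2.4 tilt [ 0.001 -0.    -1.   ] j7 -2.12
egg? [111.  11.] [0.6057 0.3003] ang 87.4 [0.044 0.02 ] d tool xy share [ 0.713 -0.638]
egg? [123.  97.] [0.5425 0.2982] ang 0.4 [0.06  0.051] d tool xy share [ 0.397 -0.641]
egg? [133. 197.] [0.4598 0.2948] ang 168.7 [0.062 0.05 ] d tool xy share [-0.017 -0.641]
```

View pics/fin.png

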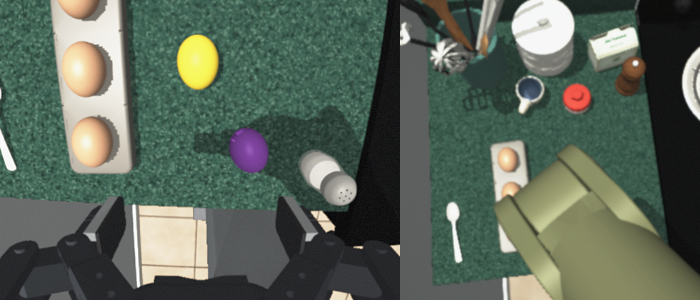

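All three eggs sit in the tray: (75,80), (142,92) and the partial one at the top. The last one's angle reading is oblique, so I'll check it from above.

```bash
python3 -m crank '[0,-0.2,0,0,0,0,1,0,-0.2,0,0,0,0,1,0,-0.2,0,0,0,0,1,0,0,0,0,0,0,1,0,0,0,0,0,0,1]'
python3 -c "
from h import *
c,im=seg('wrist','w11');cv2.imwrite('pics/w11c.png',im[:,150:450])"
```

```text
time: 20.3
tcp_pos: [0.4618, 0.29, 0.171]
tool_rot: [1.0, 0.024, -0.0, -0.0]
wrist_force: [-1.0, -0.7, -0.5]
width: 1.0
gripper_force: 0.0
t 20.3 tcp [0.4618 0.29   0.171 ] yaw 2.8 tilt [-0.001 -0.001 -1.   ] j7 -2.34
egg? [288.  92.] [0.5431 0.29  ] ang 1.3 [0.06  0.046] d tool xy share [0.406 0.02 ]
egg? [286. 197.] [0.4604 0.2865] ang 2.6 [0.061 0.046] d tool xy share [-0.008  0.017]
```

View pics/w11c.png

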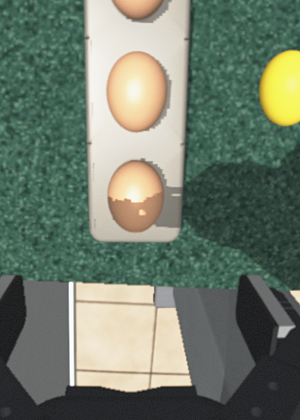

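Both placed eggs lie along the tray axis (1.3° and 2.6°, against about 2.4° for the tray), and the gripper is clear of everything.

```bash
python3 -c "
from plant import *
print(sign_off())"
```

```text
the job is handed in; nothing more can be done
None
```

Both loose brown eggs now lie lengthwise in the tray's two empty dimples, lowered in and released with only light contact (about 7 N at most); I touched nothing else, and handed the job in at about 20 s.

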